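Lay out the grading tray in the cheese ripening room

ROBOT

A 6-joint arm with a two-finger parallel gripper is mounted at the origin on the work surface. World frame = base frame: x ahead of the robot, y to its left, z up, the work surface at z = 0. Lengths are in mm, angles in degrees, forces in N, time in s.
With the tool pointing down it reaches from about 350 to 1000 mm from the base axis. Payload 7.1 kg.
Tool frame: the origin (TCP) lies at the very end of the fingers, on their centre line; the grasp point (between the pads) lies robot.pinch_z behind it (robot.pinch_z is the distance from the TCP to the grasp point, in mm); z points along the fingers, y is the direction in which the jaws open and shut (so a half turn about z gives the same grasp; the last joint's range is limited). The gripper opens to 85 mm and grips with 20 to 120 N. Pads are 22 mm wide; open, the fingers measure 114 mm over their backs; the gripper's body (76 mm by 85 mm) begins 54 mm behind the grasp point. The pads swing forward as they close: fully open they stand 13 mm farther back than shut.
Start: joints at [-64.916, 24.242, 93.386, -0, 62.372, -1.089], TCP at [275.688, -560.893, 231.319] pointing down, gripper open.
Joint ranges: [-172.04, 172.04], [-51.8, 120.97], [4.93, 147.93], [-75.15, 255.16], [6.16, 154.13], [-145.62, 145.62]. Speed limits (degrees/s): [136.94, 136.94, 172.46, 180, 180, 180].

INTERFACE

Orientations are given as [roll, pitch, yaw] about the fixed x, y, z axes, in that order (R = Rz(yaw) Ry(pitch) Rx(roll)).
In Python, from rig import robot gives the robot as it stands.
- The arm moves only by the tool drive_tool, never from a script. Its arguments are lists of equal length, an entry for each row: "jaw": the closure, from -1 (fully open) to 1 (shut); "slide": the shift along the tool's x, y, z in cm, a list of three; "twist": the turn, a rotation vector about the tool's x, y, z in rad, a list of three. In form: {"jaw": [jaw, ...], "slide": [[tx, ty, tz], ...], "twist": [[wx, wy, wz], ...]}. A call has 1 to 20 rows; each row shifts and turns the commanded pose from where the row before left it, along the tool's axes as they then stand; what a row does not reach is not made up. A row lasts 1/12 s, in which the tool goes at most 41.7 mm and 7.16 degrees, less where a joint would pass 70% of its speed; a pose out of reach is approached as far as the arm can. A call with a gripper value outside its range is refused whole. The fingers move at their own pace and stop on an object; "newtons" is the grip in N (left out, the last holds). Time passes only in rows, so rows that do not move let the fingers close. It gives the time, the measured TCP pose, the force and the opening at its end, in the units of the state.
- robot.get_state(): the state, without advancing time (a new reading comes with each control period).
- robot.read_camera(name): name is "side" or "top" or "wrist"; returns the picture (384x512x3 uint8, red, green, blue); there is no depth.
- robot.get_calibration(name): a dict with "fovy" (degrees; the focal length in pixels is half the picture's height over the tangent of half this angle, whatever the lens; pixels are square), "cx", "cy" (the principal point, pixels), "origin" and "attitude" of the camera in the world; the wrist camera has in their place "tool_from_camera" (4x4, takes a point from camera to tool coordinates, whose origin is the TCP and whose axes are the flange's). Camera axes: x right, y down, z forward; pixel columns grow to the right and rows downward; lengths in mm; the calibration is good to about 2 mm. The wrist camera is an equidistant fisheye: a pixel r from the principal point sees the ray r / f radians off the axis. A picture is of the moment at which its call begins: read the wrist's pose just before it. get_calibration takes no time and is no camera call.
- robot.job_done(): hands the job in, once; it reports no verdict.
The state is a dict: "t": time; "joint_pos": joint angles; "dq": joint speeds; "effort": joint torques, N m; "ee_pos": TCP position; "tool_rot": TCP orientation; "ft_force": force on the tool from outside, world axes, zero at the start; "ft_torque": the same for the moment, N m; "finger_gap": finger opening in mm.
Only numpy, scipy, OpenCV 4.12 (cv2) and the standard library are available. Lean on these libraries where they do the work, as an engineer would, in place of code of your own. Each camera call takes 0.05 s, during which the arm holds its last target.

TASK

Lay out the wire tray for the cheese grader: stand the tall drum cheese on the tray midway between the big wheel and the big square cheese, in line with them, and centre the small disc on top of the drum. Centre the ring cheese on top of the big wheel, and lay the brick cheese flat on the tray behind the big square cheese (on the side away from the robot), centred on it, its long side parallel to the square's side, with a clear gap of about 35 mm between the two. Leave the big wheel, the big square cheese, the white mould, the jar and the brush where they are.

Things in the scene. Friction and masses are not known exactly. Their poses are not given: they have to be found in the camera images.
- tray: steel wire ripening tray, fixed, 200 (x) by 330 (y) mm, on short feet; origin at table height under its centre, its top surface 20 mm above the origin; x is its short direction and points away from the robot within 0.15 rad, y its long direction, pointing to the robot's left. The centres of the big wheel and the big square cheese stand on it 220 mm apart, at tray x = -55 mm, y = +110 and -110 mm; which of them is left changes
- wheel: big wheel: the large round cream cheese on the tray, diameter 84, height 40 mm, loose, 0.24 kg; origin at the centre of its underside, z up
- square: big square cheese: the large square cream cheese on the tray, 80 by 80 mm, height 40 mm, loose, 0.27 kg; origin at the centre of its underside, axes parallel to the tray's (x away from the robot), z up
- drum: drum: tall plain round cream cheese, diameter 52, height 55 mm, about 0.13 kg, loose, standing on the table; origin at the centre of its underside, z up
- disc: disc: the smallest cream cheese, a low plain round, diameter 42, height 20 mm, about 0.04 kg, loose, lying flat on the table; origin at the centre of its underside, z up
- ring: ring: low round cream cheese with a hole through its middle, outer diameter 60, hole 20, height 25 mm, about 0.07 kg, loose, lying flat on the table; origin at the centre of its underside, z up
- brick: brick: oblong cream cheese, 40 (x) by 80 (y) mm, height 32 mm, about 0.11 kg, loose, lying flat on the table; origin at the centre of its underside, y along its long side, z up
- mould: bystander: empty white plastic cheese mould, an open cup of rim diameter 64, height 60 mm, loose, standing near the robot; origin at the centre of its underside
- jar: bystander: white jar with a steel cap, diameter 60, height 90 mm, loose, on the left of the table; origin at the centre of its underside
- brush: bystander: brush lying on the right of the table, about 200 mm long, loose; origin on its underside, x along it
Mind the look-alikes: they are no part of the job. Leave any green or turquoise look-alike of the ring alone. Leave any pink or yellow look-alike of the disc alone.

How it is judged (in metres and radians):
At the end, for the whole second after the job is handed in: Drum upright on the tray within 15 mm of midway between big wheel and big square; disc on the drum, centres within 12 mm; ring on the big wheel, within 14 mm; brick flat behind the square, gap 23 to 47 mm, centred within 15 mm, parallel within 0.25 rad; all four at rest and released (x of drum in the frame of tray between -0.07 and -0.04 m and y of drum in the frame of tray between -0.015 and 0.015 m and z of drum in the frame of tray between 0.015 and 0.025 m and horizontal distance between disc and drum below 0.012 m and z of disc in the frame of drum between 0.05 and 0.06 m and horizontal distance between ring and wheel below 0.014 m and z of ring in the frame of wheel between 0.035 and 0.045 m and x of brick in the frame of square between 0.083 and 0.107 m and y of brick in the frame of square between -0.015 and 0.015 m and z of brick in the frame of tray between 0.015 and 0.025 m and angle between the y axis of brick and the y axis of square, either way round below 0.25 rad and angle between each of drum, disc, ring, brick's own z axis and vertical below 0.12 rad and linear speed of each of drum, disc, ring, brick below 0.02 m/s and angular speed of each of drum, disc, ring, brick below 0.2 rad/s); the robot touches nothing.
It fails at once if the big wheel is shifted more than 12 mm or tipped (distance of wheel from where it was at the start of the episode above 0.012 m or angle between wheel's own z axis and vertical above 0.3 rad).
It fails at once if the big square cheese is shifted more than 12 mm or tipped (distance of square from where it was at the start of the episode above 0.012 m or angle between square's own z axis and vertical above 0.3 rad).
It fails at once if the white mould is shifted more than 25 mm or tipped (distance of mould from where it was at the start of the episode above 0.025 m or angle between mould's own z axis and vertical above 0.3 rad).
It fails at once if the jar is shifted more than 25 mm or tipped (distance of jar from where it was at the start of the episode above 0.025 m or angle between jar's own z axis and vertical above 0.3 rad).
It fails at once if the brush is shifted more than 25 mm (distance of brush from where it was at the start of the episode above 0.025 m).
It also fails if it takes over 93 s, if anything falls off the work surface, if the arm or the gripper's body presses on something with over 40 N, if the wrist force passes 120 N, or if a joint passes its speed limit or range.

## Working session

There is one attempt and no reset: what is moved stays moved. The work goes in short steps, Python scripts to look and compute and a tool call to move; the robot and the scene stay as the last step left them, time stands still between calls to the robot, and variables do not carry over. Pictures are saved under pics/ and viewed, and the job is handed in when it is done.

Besides the shell and the picture viewer there is one more tool, called after "Request:" as name(argument=value, ...) on one line, values as JSON. drive_tool: Moves the arm, as the interface text tells. Its arguments: {"type":"object","properties":{"jaw":{"type":"array","items":{"type":"number"}},"slide":{"type":"array","items":{"type":"array","items":{"type":"number"}}},"twist":{"type":"array","items":{"type":"array","items":{"type":"number"}}},"newtons":{"type":"number"}},"required":["jaw","slide","twist"]}

```bash
ls; mkdir -p pics
python3 - <<'E'
from rig import robot
import cv2
print(robot.get_state()); print(robot.pinch_z)
for n in ("side","top","wrist"):
    print(n,robot.get_calibration(n))
for n in ("side","top"):
    cv2.imwrite(f"pics/{n}0.png",robot.read_camera(n)[:,:,::-1])
E
```

```text
pics
{'t': 0.0, 'joint_pos': array([-6.49168576e+01,  2.42835837e+01,  9.34343649e+01,  1.05552596e-04,
        6.23712074e+01, -1.08854969e+00]), 'dq': array([-0.05983798, -0.07965516, -0.02734217, -0.04330325,  0.03126197,
       -0.05973775]), 'effort': array([-5.95156162e-04, -5.57390606e+01, -2.81741327e+01, -9.14873203e-05,
        7.35434383e-03,  7.76841034e-06]), 'ee_pos': array([ 275.44730454, -560.39605036,  230.53481574]), 'tool_rot': array([-1.79910862e+02, -1.78717532e-03,  2.61716417e+01]), 'ft_force': array([-0.00154703,  0.09375397,  0.10243113]), 'ft_torque': array([0.00594488, 0.02205749, 0.02847088]), 'finger_gap': 85.21373179417606}
18.700000000000003
side {'fovy': 45.70334184236776, 'cx': 258.1283893001474, 'cy': 195.4592014764275, 'origin': array([    3.10220309, -1088.07857094,   742.2332766 ]), 'attitude': array([-120.11113746,    0.50888411,  -25.70691643])}
top {'fovy': 55.30212759024661, 'cx': 254.0078493060246, 'cy': 189.59871837869983, 'origin': array([ 393.44452832,  -15.75388696, 1070.5885998 ]), 'attitude': array([-172.98181611,    1.48776345,  -91.06309748])}
wrist {'fovy': 65.70646984690485, 'cx': 250.0954333164626, 'cy': 190.43663503118515, 'tool_from_camera': array([[ 7.26472025e-04, -9.63388621e-01, -2.68107883e-01,
         6.70176721e+01],
       [ 9.99999735e-01,  7.11925760e-04,  1.51471324e-04,
        -7.93793892e-01],
       [ 4.49471579e-05, -2.68107922e-01,  9.63388883e-01,
        -1.42852976e+02],
       [ 0.00000000e+00,  0.00000000e+00,  0.00000000e+00,
         1.00000000e+00]])}
```

View pics/top0.png

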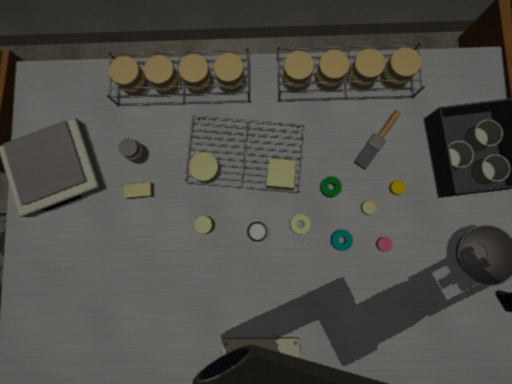

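View pics/side0.png

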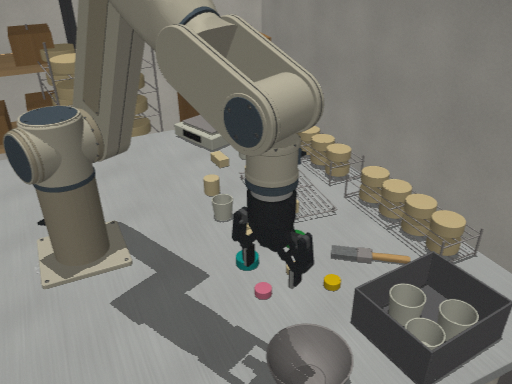

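The top view shows:
- wheel at (204,167) and square at (281,174)
- drum at (203,225) and ring at (301,224)
- disc at (369,208) and brick at (138,190)
- mould at (257,231), jar at (131,149) and brush near (375,140)

The look-alikes are green (331,187), teal (342,240), yellow (398,187) and pink (385,244). Next I'll segment the cream objects.

```bash
cat > h.py <<'E'
import numpy as np, cv2
from scipy.spatial.transform import Rotation as R
from rig import robot
def cam(n, st=None):
    c=robot.get_calibration(n)
    f=192/np.tan(np.radians(c['fovy']/2))
    if n=='wrist':
        T=np.asarray(c['tool_from_camera']); Rt=R.from_euler('xyz',st['tool_rot'],degrees=True).as_matrix()
        Rc=Rt@T[:3,:3]; o=Rt@T[:3,3]+st['ee_pos']
    else:
        Rc=R.from_euler('xyz',c['attitude'],degrees=True).as_matrix(); o=np.asarray(c['origin'])
    return f,c['cx'],c['cy'],Rc,o
def ray(n,uv,z,st=None):
    f,cx,cy,Rc,o=cam(n,st); uv=np.atleast_2d(uv).astype(float)
    d=(uv-[cx,cy])/f
    if n=='wrist':
        r=np.linalg.norm(d,axis=1,keepdims=True)+1e-12
        d=np.c_[d/r*np.sin(r),np.cos(r)]
    else: d=np.c_[d,np.ones(len(d))]
    w=d@Rc.T
    return o+w*((z-o[2])/w[:,2:])
def proj(n,P,st=None):
    f,cx,cy,Rc,o=cam(n,st); p=(np.atleast_2d(P)-o)@Rc
    if n=='wrist':
        rr=np.hypot(p[:,0],p[:,1])+1e-12; th=np.arctan2(rr,p[:,2])
        return np.c_[cx+f*th*p[:,0]/rr,cy+f*th*p[:,1]/rr]
    return np.c_[cx+f*p[:,0]/p[:,2],cy+f*p[:,1]/p[:,2]]
E
python3 - <<'E'
from h import *
im=cv2.imread('pics/top0.png')
cv2.imwrite('pics/top0z.png',cv2.resize(im[100:270,100:420],None,fx=2.5,fy=2.5,interpolation=cv2.INTER_CUBIC))
hsv=cv2.cvtColor(im,cv2.COLOR_BGR2HSV)
for p in [(204,167),(281,174),(203,225),(293,224),(369,208),(138,190),(398,187),(250,260)]: print(p,hsv[p[1],p[0]])
m=cv2.inRange(hsv,(20,40,90),(36,170,255))
n,l,s,c=cv2.connectedComponentsWithStats(m)
for i in range(1,n):
    if s[i,4]>60 and 110<c[i,1]<270: 
        print(s[i],c[i],ray('top',c[i],40 if s[i,4]>600 else 20)[0].round(1))
E
```

```text
(204, 167) [ 31  82 122]
(281, 174) [ 31  80 125]
(203, 225) [ 32  77 126]
(293, 224) [ 34  76 130]
(369, 208) [ 29  82 124]
(138, 190) [ 28  84 125]
(398, 187) [ 25 255 125]
(250, 260) [ 30   8 101]
[189 152  29  29 675] [202.74814815 165.74962963] [592.9 154.4  40. ]
[266 158  31  30 797] [280.84441656 172.45922208] [568.3 -68.6  40. ]
[123 182  28  16 369] [136.23848238 189.37669377] [531.4 352.3  20. ]
[362 200  15  15 168] [369.24404762 206.74404762] [ 466.9 -318.4   20. ]
[290 213  22  22 330] [300.14848485 223.64545455] [ 422.8 -120.5   20. ]
[193 215  19  19 267] [202.0411985  224.14606742] [426.8 160.   20. ]
```

View pics/top0z.png

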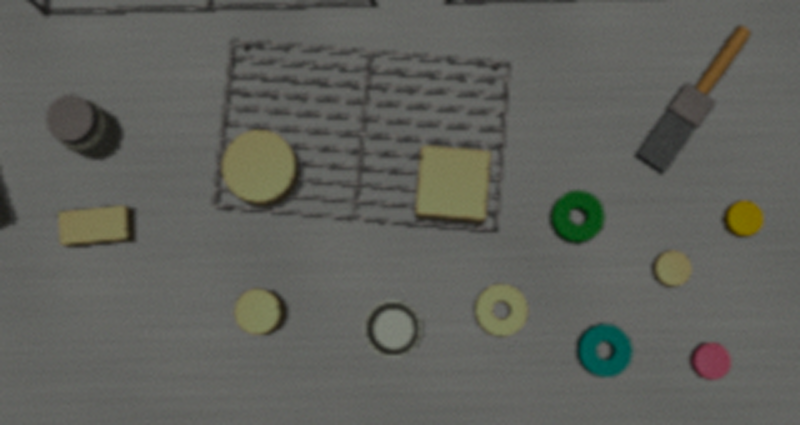

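```bash
cat > meas.py <<'E'
from h import *
def blobs(im,lo=(20,40,90),hi=(36,170,255)):
    hsv=cv2.cvtColor(im,cv2.COLOR_BGR2HSV)
    m=cv2.inRange(hsv,lo,hi)
    cs,_=cv2.findContours(m,cv2.RETR_EXTERNAL,cv2.CHAIN_APPROX_NONE)
    return [c.reshape(-1,2) for c in cs if cv2.contourArea(c)>60]
E
python3 - <<'E'
from meas import *
im=cv2.imread('pics/top0.png')
Z={'wheel':(203,166,60),'square':(281,172,60),'drum':(202,224,55),'disc':(369,207,20),'ring':(300,224,25),'brick':(136,189,32)}
P={}
for c in blobs(im):
    m=c.mean(0)
    for k,(u,v,z) in Z.items():
        if np.hypot(m[0]-u,m[1]-v)<8:
            w=ray('top',c,z)[:,:2].astype(np.float32)
            (cx,cy),r=cv2.minEnclosingCircle(w); rc=cv2.minAreaRect(w)
            e=cv2.fitEllipse(w)
            print(k,'circ',round(cx,1),round(cy,1),'d',round(2*r,1),'rect',np.round(rc[0],1),np.round(rc[1],1),round(rc[2],1)); P[k]=np.array(rc[0])
d=P['wheel']-P['square'];print(np.linalg.norm(d),np.degrees(np.arctan2(-d[0],d[1])))
E
```

```text
drum circ 426.0 153.9 d 50.9 rect [424.8 154.3] [49.5 48.6] 44.5
ring circ 423.0 -120.1 d 61.2 rect [ 422.5 -120.2] [59.5 58.4] 43.6
disc circ 467.0 -317.6 d 41.6 rect [ 467.  -318.4] [39.5 39. ] 43.0
brick circ 531.2 346.8 d 85.7 rect [530.  347.2] [39.2 80.1] 4.2
square circ 564.8 -69.0 d 107.3 rect [565.3 -67.3] [80.6 77.9] 83.7
wheel circ 589.2 151.2 d 84.6 rect [588.6 150.5] [79.1 80.3] 89.6
219.06120934145622 -6.0928676238668205
```

Request:
drive_tool(jaw=[-1,-1,-1,-1,-1,-1,-1,-1,-1,-1,-1,-1,-1,-1,-1,-1,-1,-1,-1,-1], slide=[[0,0,0],[0,0,0],[0,0,0],[0,0,0],[0,0,0],[0,0,0],[0,0,0],[0,0,0],[0,0,0],[3.8,1.3,0],[3.8,1.3,0],[3.8,1.3,0],[3.8,1.3,0],[3.8,1.3,0],[3.8,1.3,0],[3.8,1.3,0],[3.8,1.3,0],[3.8,1.3,0],[3.8,1.3,0],[3.0,1.0,0]], twist=[[0,0,-0.124],[0,0,-0.124],[0,0,-0.124],[0,0,-0.124],[0,0,-0.124],[0,0,-0.124],[0,0,-0.124],[0,0,-0.124],[0,0,-0.122],[0,0,0],[0,0,0],[0,0,0],[0,0,0],[0,0,0],[0,0,0],[0,0,0],[0,0,0],[0,0,0],[0,0,0],[0,0,0]], newtons=40)

```text
t: 1.77
ee_pos: [415.8, -148.4, 231.2]
tool_rot: [-180.0, -0.0, 90.0]
ft_force: [0.3, -1.1, 0.1]
finger_gap: 85.3
```

Run:
```python
from meas import *
st=robot.get_state(); im=robot.read_camera('wrist')[:,:,::-1].copy()
print(st['ee_pos'],st['tool_rot'])
cv2.imwrite('pics/w1.png',im)
for c in blobs(im):
    for z in (25,60):
        w=ray('wrist',c,z,st)[:,:2].astype(np.float32)
        (cx,cy),r=cv2.minEnclosingCircle(w); rc=cv2.minAreaRect(w)
        print(c.mean(0).round(),z,'circ',round(cx,1),round(cy,1),'d',round(2*r,1),'rect',np.round(rc[0],1),np.round(rc[1],1),round(rc[2],1))
```

```text
[ 415.78788784 -148.37589363  231.24660814] [-1.79992627e+02 -2.55888686e-02  9.00261525e+01]
[503. 328.] 25 circ 986.6 -511.2 d 107.0 rect [ 993.7 -502.3] [ 62.9 106.1] 49.0
[503. 328.] 60 circ 929.2 -468.0 d 96.3 rect [ 935.7 -460. ] [56.6 95.4] 49.0
[509. 295.] 25 circ 959.3 -403.0 d 83.4 rect [ 951.1 -407.8] [19.1 83.4] 30.7
[509. 295.] 60 circ 904.7 -370.6 d 75.0 rect [ 897.3 -375. ] [17.1 75. ] 30.7
[286. 284.] 25 circ 464.4 -313.7 d 40.1 rect [ 464.5 -313.8] [38.2 39.5] 2.0
[286. 284.] 60 circ 459.4 -290.3 d 36.0 rect [ 459.5 -290.4] [34.3 35.5] 2.0
[260. 130.] 25 circ 424.7 -110.3 d 53.6 rect [ 427.5 -101.8] [19.8 53.6] 71.2
[260. 130.] 60 circ 423.6 -107.3 d 48.2 rect [426.2 -99.6] [17.8 48.2] 71.2
[381. 104.] 25 circ 579.1 -65.6 d 118.8 rect [579.8 -66.4] [87.6 87.6] 83.8
[381. 104.] 60 circ 562.6 -67.1 d 106.9 rect [563.3 -67.8] [78.8 78.8] 83.8
```

View pics/w1.png

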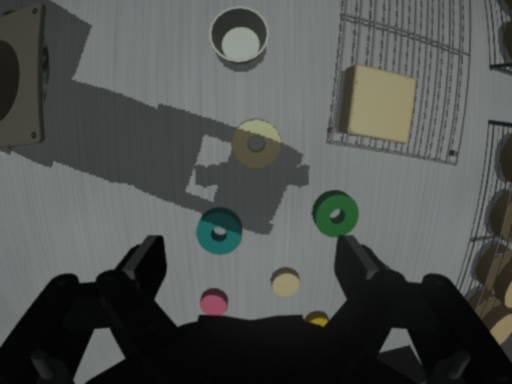

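The wrist view shows the ring at (257,143), half in shadow. The square sits at (381,104), the disc at (286,282) and the mould at (240,38). The square agrees with the top camera to 2 mm.

Run:
```python
from meas import *
st=robot.get_state()
im=cv2.imread('pics/w1.png'); hsv=cv2.cvtColor(im,cv2.COLOR_BGR2HSV)
m=cv2.inRange(hsv,(15,40,30),(38,190,255))
cs,_=cv2.findContours(m,cv2.RETR_CCOMP,cv2.CHAIN_APPROX_NONE)
for c in cs:
    c=c.reshape(-1,2)
    if len(c)>15:
        w=ray('wrist',c,25,st)[:,:2].astype(np.float32)
        (cx,cy),r=cv2.minEnclosingCircle(w)
        if r<50: print(c.mean(0).round(),cx,cy,2*r)
print(ray('wrist',(256.5,143),25,st))
```

```text
[316. 319.] 517.1358642578125 -378.372802734375 41.5294075012207
[475. 299.] 836.4017333984375 -385.7508544921875 43.08440399169922
[285. 282.] 464.67431640625 -305.76495361328125 47.58055114746094
[491. 293.] 882.97509765625 -376.8968505859375 25.00140380859375
[500. 248.] 864.4378662109375 -277.2783508300781 25.557111740112305
[486. 264.] 842.9752807617188 -309.7952880859375 81.754150390625
[508. 218.] 871.3624267578125 -221.2513427734375 99.50996398925781
[499. 213.] 839.7103271484375 -213.5005340576172 77.42005157470703
[507. 159.] 838.367431640625 -118.54886627197266 73.66187286376953
[256. 144.] 422.4841003417969 -116.29073333740234 58.9037971496582
[256. 143.] 422.0461120605469 -114.44087982177734 21.233884811401367
[  7. 112.] 50.11628723144531 -53.22254943847656 26.97116470336914
[17. 86.] 76.47905731201172 -16.786579132080078 17.885608673095703
[ 9. 52.] 55.36726379394531 39.5523567199707 67.86619567871094
[509.  38.] 828.5790405273438 77.6661148071289 66.15701293945312
[509.   3.] 832.4090576171875 142.66543579101562 20.370080947875977
[[ 423.18851679 -115.4924966    25.        ]]
```

Request:
drive_tool(jaw=[-1,-1,-1,-1,-1,-1,-1,-1,-1,-1], slide=[[3.1,0.7,0],[0,0,3.6],[0,0,3.6],[0,0,3.6],[0,0,3.6],[0,0,3.6],[0,0,2.8],[0,0,1.0],[0,0,1.0],[0,0,0]], twist=[[0,0,0],[0,0,0],[0,0,0],[0,0,0],[0,0,0],[0,0,0],[0,0,0],[0,0,0],[0,0,0],[0,0,0]])

```text
t: 2.65
ee_pos: [422.2, -119.8, 2.4]
tool_rot: [-179.9, -0.0, 90.0]
ft_force: [-0.4, 0.3, 0.5]
finger_gap: 85.5
```

Request:
drive_tool(jaw=[0,0.5,0.5,0.5,0.5,0.5,0.5,0.5,0.5,0.5], slide=[[0.1,0,0],[0,0,0],[0,0,0],[0,0,0],[0,0,0],[0,0,0],[0,0,0],[0,0,0],[0,0,0],[0,0,0]], twist=[[0,0,0],[0,0,0],[0,0,0],[0,0,0],[0,0,0],[0,0,0],[0,0,0],[0,0,0],[0,0,0],[0,0,0]])

```text
t: 3.48
ee_pos: [423.7, -119.2, 5.2]
tool_rot: [179.8, 0.0, 90.0]
ft_force: [-1.1, 0.1, 7.1]
finger_gap: 58.5
```

Request:
drive_tool(jaw=[0.5,0.5,0.5,0.5,0.5,0.5,0.5,0.5,0.5,0.5,0.5,0.5,0.5,0.5], slide=[[0,0,-2],[0,0,-3.5],[0,0,-3.5],[0,0,-3.5],[3.3,2.0,0],[3.3,2.0,0],[3.3,2.0,0],[3.3,2.0,0],[3.3,2.0,0],[3.3,2.0,0],[3.3,2.0,0],[2.0,1.3,0],[1.9,1.3,0],[0,0,0]], twist=[[0,0,0],[0,0,0],[0,0,0],[0,0,0],[0,0,0],[0,0,0],[0,0,0],[0,0,0],[0,0,0],[0,0,0],[0,0,0],[0,0,0],[0,0,0],[0,0,0]])

```text
t: 4.65
ee_pos: [591.7, 154.8, 130.5]
tool_rot: [179.7, -0.1, 90.2]
ft_force: [0.1, 0.1, -0.9]
finger_gap: 58.8
```

Run:
```python
from meas import *
st=robot.get_state(); im=robot.read_camera('wrist')[:,:,::-1].copy()
print(st['ee_pos'],st['tool_rot'],st['finger_gap'],st['ft_force'])
cv2.imwrite('pics/w2.png',im)
cv2.imwrite('pics/s2.png',robot.read_camera('side')[:,:,::-1])
```

```text
[591.68856857 154.82078106 130.47307008] [ 1.79679981e+02 -1.13125345e-01  9.01562939e+01] 58.76788327523972 [ 0.09084044  0.10474455 -0.9424078 ]
```

View pics/w2.png

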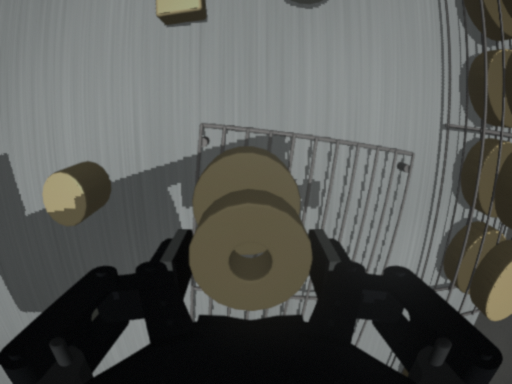

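View pics/s2.png

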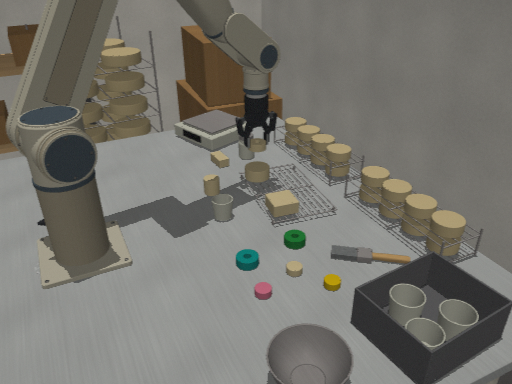

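Run:
```python
from meas import *
st=robot.get_state(); print(st['ee_pos'])
print('ring L/R/B edges',ray('wrist',[(190,254),(312,254),(250,310),(250,190)],151.5,st).round(1))
print('wheel top L/R/T', ray('wrist',[(194,200),(300,200),(247,152)],60,st).round(1))
```

```text
[588.81904081 151.73648907 129.43837404]
ring L/R/B edges [[559.9 155.8 151.5]
 [616.4 155.8 151.5]
 [587.7 123.6 151.5]
 [587.6 186.5 151.5]]
wheel top L/R/T [[545.4 153.3  60. ]
 [625.5 153.5  60. ]
 [585.5 189.6  60. ]]
```

Request:
drive_tool(jaw=[0.5,0.5,0.5,0.5,0.5,0.5], slide=[[-0.3,0,2.5],[0,0,2.0],[0,0,1.0],[0,0,0.6],[0,0,0.2],[0,0,0]], twist=[[0,0,0],[0,0,0],[0,0,0],[0,0,0],[0,0,0],[0,0,0]])

```text
t: 5.25
ee_pos: [588.4, 147.5, 65.9]
tool_rot: [-180.0, 0.0, 90.0]
ft_force: [-0.0, 0.1, 0.2]
finger_gap: 59.2
```

Request:
drive_tool(jaw=[0.5,0.5,0.5,0.5], slide=[[0,0,0.1],[0,0,0.1],[0,0,0],[0,0,0]], twist=[[0,0,0],[0,0,0],[0,0,0],[0,0,0]])

```text
t: 5.58
ee_pos: [589.4, 148.0, 65.3]
tool_rot: [179.9, -0.0, 90.0]
ft_force: [-3.0, -2.4, 10.8]
finger_gap: 59.0
```

Contact is confirmed at 10.8 N, so I'll release slowly and then back off.

Request:
drive_tool(jaw=[0.1,-0.1,-0.3,-0.5,-0.7,-1,-1,-1,-1,-1], slide=[[0,0,-0.1],[0,0,0],[0,0,0],[0,0,0],[0,0,0],[0,0,-1.0],[0,0,-2.0],[0,0,-3.0],[0,0,-3.5],[0,0,0]], twist=[[0,0,0],[0,0,0],[0,0,0],[0,0,0],[0,0,0],[0,0,0],[0,0,0],[0,0,0],[0,0,0],[0,0,0]])

```text
t: 6.42
ee_pos: [592.5, 149.1, 166.3]
tool_rot: [179.4, -0.1, 90.0]
ft_force: [2.2, 0.2, 1.0]
finger_gap: 85.4
```

```bash
cat > look.py <<'E'
import sys
from meas import *
st=robot.get_state(); im=robot.read_camera('wrist')[:,:,::-1].copy()
print(st['t'],st['ee_pos'].round(1),st['tool_rot'].round(1),st['finger_gap'])
import json; json.dump({k:np.asarray(st[k]).tolist() for k in('ee_pos','tool_rot')},open(f'pics/{sys.argv[1]}.json','w'))
cv2.imwrite(f'pics/{sys.argv[1]}.png',im)
E
python3 look.py w3
```

```text
6.4167 [592.5 149.1 166.3] [ 1.794e+02 -1.000e-01  9.000e+01] 85.35273637022041
```

View pics/w3.png

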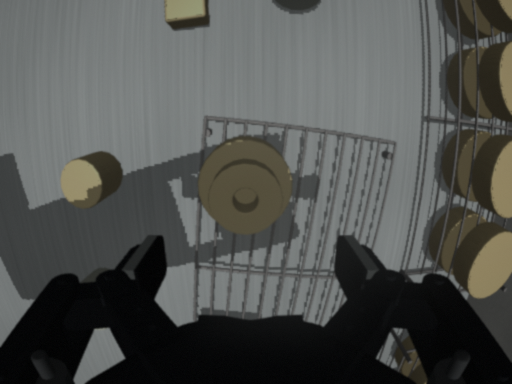

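Run:
```python
from meas import *
import json
st=json.load(open('pics/w3.json'))
im=cv2.imread('pics/w3.png')
z=cv2.resize(im[120:250,180:310],None,fx=5,fy=5,interpolation=cv2.INTER_CUBIC)
cv2.imwrite('pics/w3z.png',cv2.convertScaleAbs(z,alpha=2))
print(ray('wrist',(245,198),85,st)); print(ray('wrist',[(199,184),(292,184),(245,137),(245,233)],60,st))
def circ(c,z,r):
    t=np.linspace(0,2*np.pi,60); return proj('wrist',np.c_[c[0]+r*np.cos(t),c[1]+r*np.sin(t),0*t+z],st)
```

```text
[[588.26911275 148.95185756  85.        ]]
[[547.9961606  154.14133372  60.        ]
 [629.07132339 153.97843198  60.        ]
 [588.23860611 194.64851081  60.        ]
 [587.92865315 107.9761955   60.        ]]
```

View pics/w3z.png

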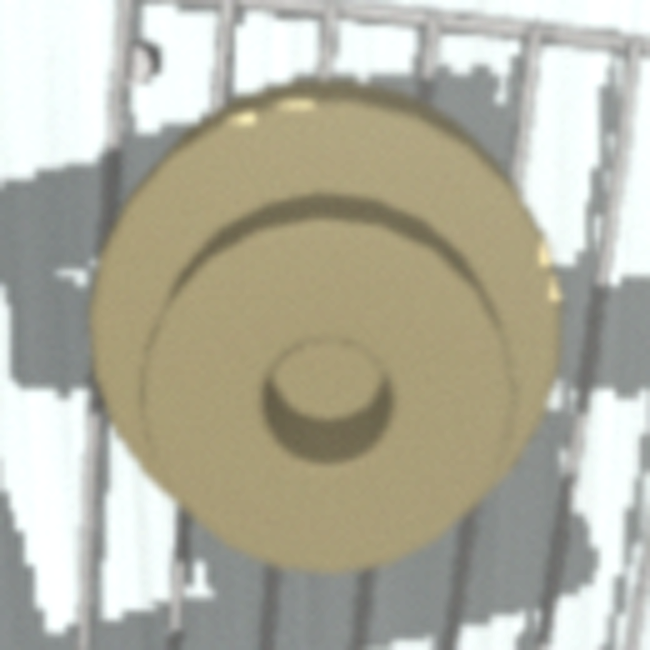

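Run:
```python
from meas import *
import json
st=json.load(open('pics/w3.json'))
print('hole',ray('wrist',(245.6,200),85,st).round(1),'ring T/B',ray('wrist',[(245,164.4),(245,234.4)],85,st).round(1))
print('wheel',ray('wrist',[(246,139.4),(198.4,184),(292,184)],60,st).round(1))
```

```text
hole [[588.7 147.3  85. ]] ring T/B [[588.4 175.8  85. ]
 [588.1 117.6  85. ]]
wheel [[589.1 192.6  60. ]
 [547.5 154.1  60. ]
 [629.1 154.   60. ]]
```

Run:
```python
from meas import *
import json
st=json.load(open('pics/w3.json'))
print(ray('wrist',(81,184),55,st).round(1)); print(robot.get_state()['ee_pos'])
```

```text
[[426.2 153.8  55. ]]
[591.32966586 148.77076345 163.72298804]
```

Request:
drive_tool(jaw=[-1,-1,-1,-1,-1,-1,-1], slide=[[0,-3.8,0],[0,-3.8,0],[0,-3.8,0],[0,-3.0,0],[0,-1.4,0],[0,0,0],[0,0,0]], twist=[[0,0,0],[0,0,0],[0,0,0],[0,0,0],[0,0,0],[0,0,0],[0,0,0]])

```text
t: 7.05
ee_pos: [430.4, 148.2, 159.3]
tool_rot: [180.0, 0.0, 90.0]
ft_force: [0.8, 0.5, 0.2]
finger_gap: 85.3
```

```bash
python3 look.py w4
python3 - <<'E'
from meas import *
import json
st=json.load(open('pics/w4.json'))
im=cv2.imread('pics/w4.png'); 
cv2.imwrite('pics/w4z.png',cv2.convertScaleAbs(im,alpha=1.8))
E
```

```text
7.05 [430.4 148.2 159.3] [180.   0.  90.] 85.29768004811973
```

View pics/w4z.png

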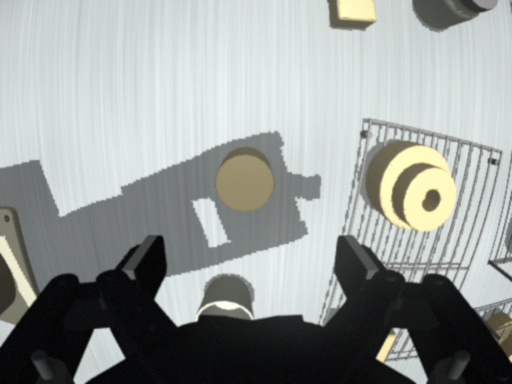

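Request:
drive_tool(jaw=[-1,-1,-1,-1,-1,-1,-1,0.6,0.6,0.6,0.6,0.6,0.6,0.6,0.6], slide=[[0.55,-0.4,2.0],[0,0,3.5],[0,0,3.5],[0,0,3.5],[0,0,1.7],[0,0,0.5],[0,0,0],[0,0,0],[0,0,0],[0,0,0],[0,0,0],[0,0,0],[0,0,0],[0,0,0],[0,0,0]], twist=[[0,0,0],[0,0,0],[0,0,0],[0,0,0],[0,0,0],[0,0,0],[0,0,0],[0,0,0],[0,0,0],[0,0,0],[0,0,0],[0,0,0],[0,0,0],[0,0,0],[0,0,0]])

```text
t: 8.35
ee_pos: [427.8, 153.9, 13.8]
tool_rot: [179.8, -0.0, 90.0]
ft_force: [-0.6, -1.2, 6.8]
finger_gap: 51.0
```

Request:
drive_tool(jaw=[0.6,0.6,0.6,0.6,0.6,0.6,0.6,0.6,0.6,0.6,0.6,0.6], slide=[[0,0,-1.5],[0,0,-3.0],[0,0,-3.0],[0,0,-1.5],[-2.0,2.6,0],[-2.0,2.6,0],[-2.0,2.6,0],[-2.0,2.6,0],[-2.0,2.6,0],[-1.2,1.9,0],[0,0,0],[0,0,0]], twist=[[0,0,0],[0,0,0],[0,0,0],[0,0,0],[0,0,0],[0,0,0],[0,0,0],[0,0,0],[0,0,0],[0,0,0],[0,0,0],[0,0,0]])

```text
t: 9.35
ee_pos: [576.5, 40.8, 103.0]
tool_rot: [179.9, -0.0, 89.9]
ft_force: [-0.7, 0.6, -0.8]
finger_gap: 50.9
```

```bash
python3 look.py w5
python3 - <<'E'
from meas import *
im=cv2.imread('pics/w5.png'); 
cv2.imwrite('pics/w5z.png',cv2.convertScaleAbs(im,alpha=1.6))
print(robot.get_state()['ee_pos'])
E
```

```text
9.35 [576.5  40.8 103. ] [179.9  -0.   89.9] 50.86971231760186
[575.18835499  41.42763404 102.64214963]
```

View pics/w5z.png

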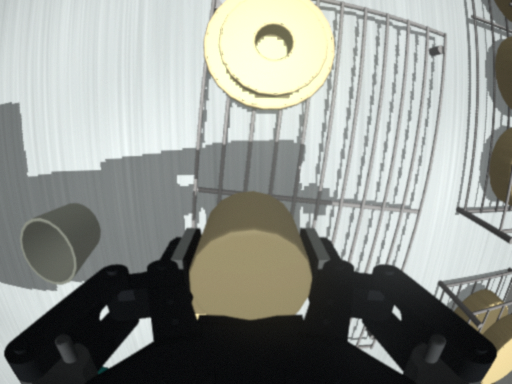

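Request:
drive_tool(jaw=[0.6,0.6,0.6,0.6,0.6,0.6,0.6], slide=[[0,0,2.5],[0,0,2.2],[0,0,1.2],[0,0,0.5],[0,0,0.3],[0,0,0.1],[0,0,0]], twist=[[0,0,0],[0,0,0],[0,0,0],[0,0,0],[0,0,0],[0,0,0],[0,0,0]])

```text
t: 9.98
ee_pos: [576.0, 41.9, 35.0]
tool_rot: [179.9, -0.0, 90.0]
ft_force: [0.2, 0.4, -1.6]
finger_gap: 51.2
```

Request:
drive_tool(jaw=[0.6,0.6,0.6,0.6], slide=[[0,0,0.1],[0,0,0.1],[0,0,0],[0,0,0]], twist=[[0,0,0],[0,0,0],[0,0,0],[0,0,0]])

```text
t: 10.32
ee_pos: [576.5, 41.7, 33.8]
tool_rot: [179.9, -0.0, 90.0]
ft_force: [-1.3, -0.1, 6.6]
finger_gap: 50.7
```

Request:
drive_tool(jaw=[0.2,0.0,-0.2,-0.5,-1,-1,-1,-1,-1,-1,-1,-1,-1,-1,-1,-1,-1,-1,-1,-1], slide=[[0,0,0],[0,0,0],[0,0,0],[0,0,0],[0,0,-1.5],[0,0,-3.5],[0,0,-3.5],[0,0,-3.5],[-3.3,-1.1,0],[-3.3,-1.1,0],[-3.3,-1.1,0],[-3.3,-1.1,0],[-3.3,-1.1,0],[-3.3,-1.1,0],[-3.3,-1.1,0],[-3.3,-1.1,0],[-3.3,-1.1,0],[-1.0,-0.7,0],[0,0,0],[0,0,0]], twist=[[0,0,0],[0,0,0],[0,0,0],[0,0,0],[0,0,0],[0,0,0],[0,0,0],[0,0,0],[0,0,0],[0,0,0],[0,0,0],[0,0,0],[0,0,0],[0,0,0],[0,0,0],[0,0,0],[0,0,0],[0,0,0],[0,0,0],[0,0,0]])

```text
t: 11.98
ee_pos: [469.4, -265.6, 152.4]
tool_rot: [180.0, -0.0, 89.9]
ft_force: [0.0, 0.8, -0.4]
finger_gap: 85.3
```

```bash
python3 look.py w6
python3 - <<'E'
from meas import *
import json
im=cv2.imread('pics/w6.png'); 
cv2.imwrite('pics/w6z.png',cv2.convertScaleAbs(im,alpha=1.6))
t=robot.read_camera('top')[:,:,::-1]; cv2.imwrite('pics/top6.png',t)
Z={'wheel':(203,166,85),'square':(281,172,60),'drum':(242,168,75),'disc':(369,207,20)}
for c in blobs(t):
    m=c.mean(0)
    for k,(u,v,z) in Z.items():
        if np.hypot(m[0]-u,m[1]-v)<12:
            w=ray('top',c,z)[:,:2].astype(np.float32); (cx,cy),r=cv2.minEnclosingCircle(w); rc=cv2.minAreaRect(w)
            print(k,'circ',round(cx,1),round(cy,1),'d',round(2*r,1),np.round(rc[0],1),np.round(rc[1],1))
print(robot.get_state()['ee_pos'])
E
```

```text
11.9833 [ 469.4 -265.6  152.4] [180.   -0.   89.9] 85.27651265392586
drum circ 576.9 41.2 d 52.7 [576.8  41.9] [49.4 51. ]
square circ 564.8 -69.0 d 107.3 [565.7 -67.6] [81.2 79.3]
wheel circ 584.2 146.9 d 82.4 [583.7 147.7] [80.2 78. ]
[ 469.9894293  -264.49905097  152.41966077]
```

View pics/w6z.png

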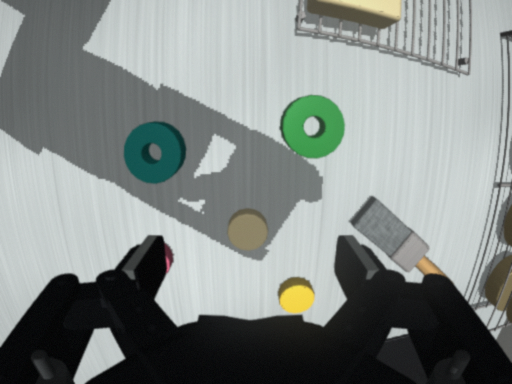

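View pics/top6.png

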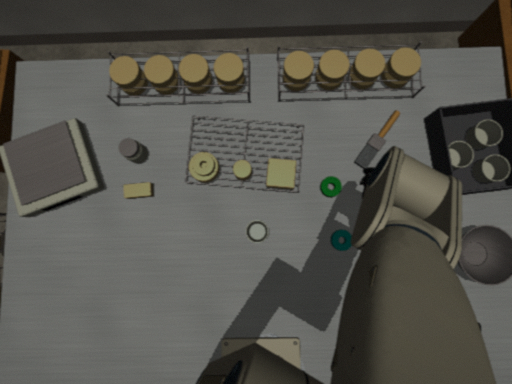

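The drum stands at (577,41.5), 1 mm from the target, and the ring is on the wheel. The wrist view shows the cream disc at (247,230), with the yellow and pink look-alikes beside it.

Run:
```python
from meas import *
import json
st=json.load(open('pics/w6.json'))
im=cv2.imread('pics/w6.png'); hsv=cv2.cvtColor(im,cv2.COLOR_BGR2HSV)
m=cv2.inRange(hsv,(15,40,20),(38,190,255))[200:270,210:290]
cs,_=cv2.findContours(m,cv2.RETR_EXTERNAL,cv2.CHAIN_APPROX_NONE)
c=max(cs,key=len).reshape(-1,2)+[210,200]
print(c.min(0),c.max(0)); w=ray('wrist',c,20,st)[:,:2].astype(np.float32); print(cv2.minEnclosingCircle(w),cv2.minAreaRect(w))
print(proj('wrist',[[517,-385,10],[440,-375,10]],st))
for p in [(298,296),(165,260)]: print('lookalikes',ray('wrist',p,20,st))
```

```text
[228 209] [267 249]
((465.47015380859375, -314.83062744140625), 22.49837303161621) ((465.6488952636719, -314.7377014160156), (43.812171936035156, 39.42106628417969), 89.96073913574219)
[[292.94769381 282.03858096]
 [224.82077745 275.15735913]]
lookalikes [[ 522.39010902 -397.94053242   20.        ]]
lookalikes [[ 376.28011531 -351.89826943   20.        ]]
```

Request:
drive_tool(jaw=[-1,-1,-1,-1,-1,-1,-1,-1,-1], slide=[[-3.0,-0.2,1.0],[-2.1,-0.2,2.0],[0,0,3.5],[0,0,3.5],[0,0,2.5],[0,0,1.5],[0,0,0.6],[0,0,0],[0,0,0]], twist=[[0,0,0],[0,0,0],[0,0,0],[0,0,0],[0,0,0],[0,0,0],[0,0,0],[0,0,0],[0,0,0]])

```text
t: 12.83
ee_pos: [466.5, -315.8, 6.8]
tool_rot: [180.0, 0.0, 90.1]
ft_force: [0.5, -0.2, 0.1]
finger_gap: 85.3
```

Request:
drive_tool(jaw=[0.4,0.7,0.7,0.7,0.7,0.7,0.7,0.7,0.7,0.7], slide=[[0,0,0.2],[0,0,0],[0,0,0],[0,0,0],[0,0,0],[0,0,0],[0,0,0],[0,0,0],[0,0,0],[0,0,0]], twist=[[0,0,0],[0,0,0],[0,0,0],[0,0,0],[0,0,0],[0,0,0],[0,0,0],[0,0,0],[0,0,0],[0,0,0]], newtons=30)

```text
t: 13.67
ee_pos: [466.2, -316.7, 5.5]
tool_rot: [179.9, 0.0, 90.0]
ft_force: [-1.3, 1.2, 6.2]
finger_gap: 39.9
```

Request:
drive_tool(jaw=[0.7,0.7,0.7,0.7,0.7,0.7,0.7,0.7,0.7,0.7,0.7,0.7,0.7,0.7,0.7,0.7,0.7,0.7,0.7], slide=[[0,0,-1.5],[0,0,-3.5],[0,0,-3.5],[0,0,-3.5],[0,0,-1.0],[3.2,1.0,0],[3.4,1.0,0],[3.4,1.0,0],[3.4,1.0,0],[3.4,1.0,0],[3.4,1.0,0],[3.4,1.0,0],[3.4,1.0,0],[3.4,1.0,0],[3.4,1.0,0],[2.0,1.1,0],[0,0,0],[0,0,0],[0,0,0]], twist=[[0,0,0],[0,0,0],[0,0,0],[0,0,0],[0,0,0],[0,0,0],[0,0,0],[0,0,0],[0,0,0],[0,0,0],[0,0,0],[0,0,0],[0,0,0],[0,0,0],[0,0,0],[0,0,0],[0,0,0],[0,0,0],[0,0,0]])

```text
t: 15.25
ee_pos: [576.0, 41.2, 134.0]
tool_rot: [-179.9, 0.0, 90.0]
ft_force: [-0.0, -0.0, -0.6]
finger_gap: 40.3
```

```bash
python3 look.py w7
python3 - <<'E'
from meas import *
im=cv2.imread('pics/w7.png'); 
cv2.imwrite('pics/w7z.png',cv2.convertScaleAbs(im,alpha=1.6))
s=robot.get_state();print(s['ee_pos'],s['ft_force'],s['finger_gap'])
E
```

```text
15.25 [576.   41.2 134. ] [-179.9    0.    90. ] 40.336389526576596
[575.93686018  40.745747   134.03471392] [-0.04369673 -0.48332319 -0.80679676] 40.108015026265385
```

View pics/w7z.png

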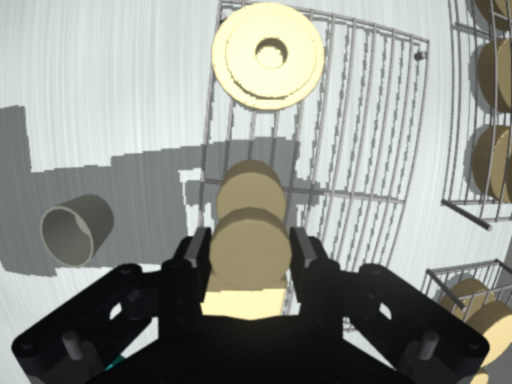

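Run:
```python
from meas import *
import json
st=json.load(open('pics/w7.json'))
print(ray('wrist',[(211,249),(291,249),(251,208),(251,290)],149,st).round(1))
print(ray('wrist',[(217,197),(285,197),(250,161)],75,st).round(1))
```

```text
[[556.1  44.5 149. ]
 [594.6  44.6 149. ]
 [575.3  65.6 149. ]
 [575.4  20.8 149. ]]
[[551.3  48.3  75. ]
 [599.7  48.4  75. ]
 [574.8  74.2  75. ]]
```

Request:
drive_tool(jaw=[0.7,0.7,0.7,0.7,0.7,0.7,0.7], slide=[[0.05,0.05,2.0],[0,0,1.5],[0,0,1.0],[0,0,0.5],[0,0,0.1],[0,0,0.1],[0,0,0]], twist=[[0,0,0],[0,0,0],[0,0,0],[0,0,0],[0,0,0],[0,0,0],[0,0,0]])

```text
t: 15.88
ee_pos: [577.6, 41.8, 82.8]
tool_rot: [180.0, -0.0, 90.0]
ft_force: [0.3, 0.2, -0.6]
finger_gap: 40.5
```

Request:
drive_tool(jaw=[0.7,0.7,0.7,0.7,0.7], slide=[[0,0,0.1],[0,0,0.1],[0,0,0.1],[0,0,0],[0,0,0]], twist=[[0,0,0],[0,0,0],[0,0,0],[0,0,0],[0,0,0]])

```text
t: 16.3
ee_pos: [577.7, 42.2, 80.5]
tool_rot: [179.9, 0.0, 90.0]
ft_force: [-2.0, -0.3, 8.2]
finger_gap: 40.3
```

Request:
drive_tool(jaw=[0.5,0.3,0.1,-0.1,-0.3,-0.6,-1,-1,-1,-1,-1], slide=[[0,0,-0.1],[0,0,0],[0,0,0],[0,0,0],[0,0,0],[0,0,-1.0],[0,0,-2.5],[0,0,-3.0],[0,0,-3.0],[0,0,0],[0,0,0]], twist=[[0,0,0],[0,0,0],[0,0,0],[0,0,0],[0,0,0],[0,0,0],[0,0,0],[0,0,0],[0,0,0],[0,0,0],[0,0,0]])

```text
t: 17.22
ee_pos: [578.6, 42.2, 177.9]
tool_rot: [179.7, -0.0, 90.0]
ft_force: [0.2, 0.1, -0.2]
finger_gap: 85.8
```

```bash
python3 look.py w8
python3 - <<'E'
from meas import *
im=cv2.imread('pics/w8.png'); 
cv2.imwrite('pics/w8z.png',cv2.convertScaleAbs(im,alpha=1.6))
s=robot.get_state();print(s['ee_pos'],s['ft_force'],s['finger_gap'])
print('jar top',ray('top',[(129.5,149)],90), 'jar sides at 90', ray('top',[(119,149),(140,149)],90))
E
```

```text
17.2167 [578.6  42.2 177.9] [179.7  -0.   90. ] 85.76774904074477
[577.39789999  42.11432878 176.24125039] [-1.03814423  0.58004064  0.10137375] 85.06896130857581
jar top [[634.96855329 348.93668036  90.        ]] jar sides at 90 [[635.69168653 378.19427162  90.        ]
 [634.24652857 319.72393906  90.        ]]
```

View pics/w8z.png

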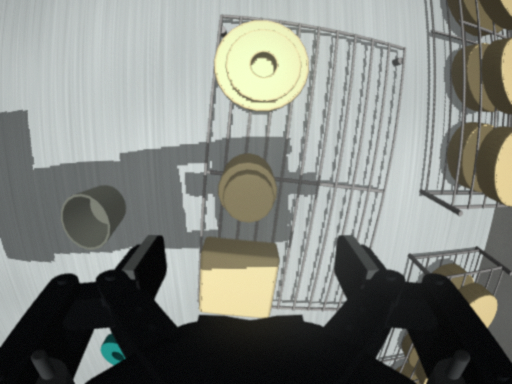

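Request:
drive_tool(jaw=[-0.5,-0.5,-0.5,-0.5,-0.5,-0.5,-0.5,-0.5,-0.5,-0.5,-0.5,-0.5], slide=[[3.3,-0.5,0],[3.3,-0.5,0],[3.3,-0.5,0],[3.3,-0.5,0],[3.3,-0.5,0],[3.3,-0.5,0],[3.3,-0.5,0],[3.3,-0.5,0],[0,0,0],[0,0,0],[0,0,0],[0,0,0]], twist=[[0,0,0],[0,0,0],[0,0,0],[0,0,0],[0,0,0],[0,0,0],[0,0,0],[0,0,0],[0,0,-0.073],[0,0,0],[0,0,0],[0,0,0]])

```text
t: 18.27
ee_pos: [536.7, 305.1, 174.4]
tool_rot: [-179.9, 0.1, 94.0]
ft_force: [0.4, -0.1, -0.2]
finger_gap: 63.9
```

```bash
python3 look.py w9
python3 - <<'E'
from meas import *
import json
im=cv2.imread('pics/w9.png'); 
cv2.imwrite('pics/w9z.png',cv2.convertScaleAbs(im,alpha=1.6))
st=json.load(open('pics/w9.json'))
for lo in (90,25):
  for c in blobs(im,lo=(15,40,lo)):
    for z in (32,):
        w=ray('wrist',c,z,st)[:,:2].astype(np.float32)
        rc=cv2.minAreaRect(w)
        print(c.mean(0).round(),z,'rect',np.round(rc[0],1),np.round(rc[1],1),round(rc[2],1))
s=robot.get_state();print(s['ee_pos'],s['ft_force'],s['finger_gap'])
E
```

```text
18.2667 [536.7 305.1 174.4] [-1.799e+02  1.000e-01  9.400e+01] 63.9199474790088
[285. 305.] 32 rect [588.4 154.1] [82.2 39.3] 4.4
[495. 310.] 32 rect [964.6 103.4] [ 88.9 111.3] 35.2
[507. 255.] 32 rect [931.2 214.4] [24.6 91.2] 30.5
[246. 131.] 32 rect [527.9 355.1] [38.3 64. ] 3.6
[284. 301.] 32 rect [589.3 163.4] [68.4 84.3] 89.3
[480. 295.] 32 rect [928.5 139.8] [ 90.9 215.6] 56.1
[451. 279.] 32 rect [816.1 186.5] [65.  27.6] 89.2
[470. 263.] 32 rect [847.4 211.8] [15.7 24.6] 86.7
[494. 230.] 32 rect [902.9 251.7] [ 86.7 172.2] 64.8
[470. 219.] 32 rect [815.8 275.6] [71.8 27.8] 89.8
[504. 154.] 32 rect [852.2 362.7] [48.  90.2] 16.6
[485. 148.] 32 rect [816.  367.9] [71.2 27.6] 89.8
[246. 135.] 32 rect [528.4 348.1] [39.2 77.9] 4.0
[536.97764157 304.92591179 174.62417795] [ 0.56695811 -0.05168723  0.33478909] 64.38680157707682
```

View pics/w9z.png

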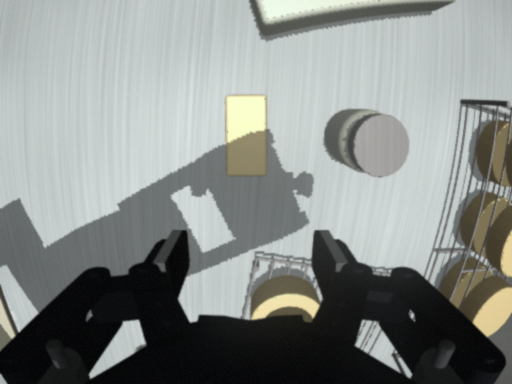

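Request:
drive_tool(jaw=[-0.5,-0.5,-0.5,-0.5,-0.5,-0.5,-0.5,-0.5,-0.5,-0.5], slide=[[2.3,-0.2,1.0],[2.0,-0.25,1.0],[0,0,3.0],[0,0,3.5],[0,0,3.5],[0,0,2.5],[0,0,1.5],[0,0,0.6],[0,0,0],[0,0,0]], twist=[[0,0,0],[0,0,0],[0,0,0],[0,0,0],[0,0,0],[0,0,0],[0,0,0],[0,0,0],[0,0,0],[0,0,0]])

```text
t: 19.15
ee_pos: [530.5, 348.7, 10.3]
tool_rot: [179.9, -0.0, 94.1]
ft_force: [0.3, 0.2, -0.1]
finger_gap: 64.5
```

Request:
drive_tool(jaw=[0.2,0.7,0.7,0.7,0.7,0.7,0.7,0.7,0.7], slide=[[0,0,0],[0,0,0],[0,0,0],[0,0,0],[0,0,0],[0,0,0],[0,0,0],[0,0,0],[0,0,0]], twist=[[0,0,0],[0,0,0],[0,0,0],[0,0,0],[0,0,0],[0,0,0],[0,0,0],[0,0,0],[0,0,0]], newtons=40)

```text
t: 19.9
ee_pos: [530.8, 349.4, 11.3]
tool_rot: [179.8, -0.1, 94.2]
ft_force: [0.3, -0.9, 7.2]
finger_gap: 39.1
```

Request:
drive_tool(jaw=[0.7,0.7,0.7,0.7,0.7,0.7,0.7,0.7,0.7,0.7,0.7,0.7,0.7,0.7,0.7,0.7,0.7,0.7,0.7,0.7], slide=[[0,0,-1.5],[0,0,-3.5],[0,0,-3.5],[0,0,-3.5],[0,0,-3.0],[-3.2,1.4,0],[-3.2,1.4,0],[-3.2,1.4,0],[-3.2,1.4,0],[-3.2,1.4,0],[-3.2,1.4,0],[-3.2,1.4,0],[-3.2,1.4,0],[-3.2,1.4,0],[-3.2,1.4,0],[-3.2,1.4,0],[-3.2,1.2,0],[-2.5,0.8,0],[0,0,0],[0,0,0]], twist=[[0,0,0],[0,0,0.06],[0,0,0.06],[0,0,0.06],[0,0,0],[0,0,0],[0,0,0],[0,0,0],[0,0,0],[0,0,0],[0,0,0],[0,0,0],[0,0,0],[0,0,0],[0,0,0],[0,0,0],[0,0,0],[0,0,0],[0,0,0],[0,0,0]])

```text
t: 21.57
ee_pos: [658.8, -78.0, 160.3]
tool_rot: [180.0, -0.0, 83.7]
ft_force: [0.2, -0.0, -1.3]
finger_gap: 39.1
```

```bash
python3 look.py w10
python3 - <<'E'
from meas import *
im=cv2.imread('pics/w10.png'); 
cv2.imwrite('pics/w10z.png',cv2.convertScaleAbs(im,alpha=1.6))
s=robot.get_state();print(s['ee_pos'],s['tool_rot'],s['ft_force'],s['finger_gap'])
E
```

```text
21.5667 [658.8 -78.  160.3] [180.   -0.   83.7] 39.06356614506151
[658.56797575 -76.74639609 160.04524442] [ 1.79995252e+02 -2.05339260e-02  8.37976989e+01] [ 1.0062519   0.83564967 -0.59518981] 39.106749374010114
```

View pics/w10z.png

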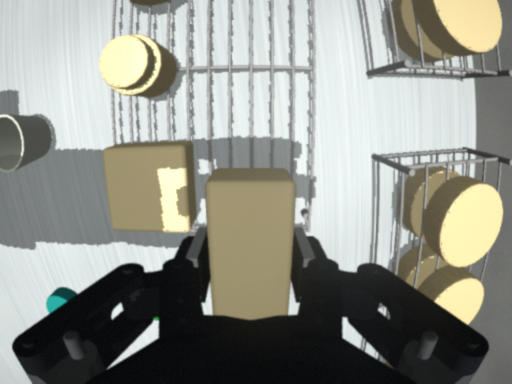

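Run:
```python
from meas import *
import json
st=json.load(open('pics/w10.json'))
print(ray('wrist',[(209,183),(293,181),(212,318),(289,318)],182,st).round(1))
print(ray('wrist',[(106,145),(193,141),(112,228),(188,232)],60,st).round(1))
```

```text
[[ 644.5  -38.5  182. ]
 [ 679.9  -41.5  182. ]
 [ 634.3 -110.   182. ]
 [ 674.1 -114.4  182. ]]
[[ 535.1  -21.8   60. ]
 [ 615.5  -30.    60. ]
 [ 522.4 -100.1   60. ]
 [ 597.9 -110.    60. ]]
```

Request:
drive_tool(jaw=[0.7,0.7,0.7,0.7,0.7,0.7,0.7,0.7,0.7], slide=[[0,0.15,2.5],[0,0,3.5],[0,0,3.0],[0,0,2.0],[0,0,1.0],[0,0,0.5],[0,0,0.2],[0,0,0],[0,0,0]], twist=[[0,0,0],[0,0,0],[0,0,0],[0,0,0],[0,0,0],[0,0,0],[0,0,0],[0,0,0],[0,0,0]])

```text
t: 22.37
ee_pos: [661.4, -76.6, 33.9]
tool_rot: [179.9, 0.0, 83.9]
ft_force: [1.2, 0.6, -1.6]
finger_gap: 39.0
```

Request:
drive_tool(jaw=[0.7,0.7,0.7,0.7,0.7], slide=[[0,0,0.15],[0,0,0.1],[0,0,0.1],[0,0,0],[0,0,0]], twist=[[0,0,0],[0,0,0],[0,0,0],[0,0,0],[0,0,0]])

```text
t: 22.78
ee_pos: [661.3, -76.8, 31.3]
tool_rot: [179.9, -0.0, 83.9]
ft_force: [-4.2, 1.4, 12.6]
finger_gap: 39.2
```

Contact again, so I'll release with a limited opening and lift off.

Request:
drive_tool(jaw=[0.4,0.2,0.0,-0.2,-0.2,-0.2,-0.2,-0.2,-0.2,-0.2], slide=[[0,0,-0.1],[0,0,0],[0,0,0],[0,0,0],[0,0,0],[0,0,-1.0],[0,0,-2.5],[0,0,-3.5],[0,0,-3.5],[0,0,-3.5]], twist=[[0,0,0],[0,0,0],[0,0,0],[0,0,0],[0,0,0],[0,0,0],[0,0,0],[0,0,0],[0,0,0],[0,0,0]])

```text
t: 23.62
ee_pos: [660.0, -76.7, 171.6]
tool_rot: [-180.0, 0.0, 83.9]
ft_force: [0.8, 0.6, -0.4]
finger_gap: 51.3
```

Request:
drive_tool(jaw=[-0.2,-0.2,-0.2,-0.2,-0.2,-0.2,-0.2,-0.2,-0.2,-0.2], slide=[[-3,0,-2.0],[-3.5,0,0],[-3.5,0,0],[-3.5,-1.0,0],[-3.5,-1.0,0],[-3.5,-1,0],[-3.5,-1,0],[-3.5,-1,0],[0,0,0],[0,0,0]], twist=[[0,0,0],[0,0,0],[0,0,0],[0,0,0],[0,0,0],[0,0,0],[0,0,0],[0,0,0],[0,0,0],[0,0,0]])

```text
t: 24.45
ee_pos: [580.3, -346.7, 190.3]
tool_rot: [180.0, 0.0, 83.7]
ft_force: [0.3, 0.0, -1.2]
finger_gap: 51.3
```

Run:
```python
from meas import *
t=robot.read_camera('top')[:,:,::-1]; cv2.imwrite('pics/top9.png',t)
cv2.imwrite('pics/top9z.png',cv2.resize(t[100:270,100:420],None,fx=2.5,fy=2.5,interpolation=cv2.INTER_CUBIC))
cv2.imwrite('pics/side9.png',robot.read_camera('side')[:,:,::-1])
for c in blobs(t):
    m=c.mean(0)
    if 110<m[1]<260:
        for z in (52,60,75,85,95):
            w=ray('top',c,z)[:,:2].astype(np.float32); rc=cv2.minAreaRect(w)
            print(m.round(),z,np.round(rc[0],1),np.round(rc[1],1),round(rc[2],1))
```

```text
[241. 168.] 52 [581.   43.3] [50.6 52.2] 44.2
[241. 168.] 60 [579.5  42.8] [50.2 51.8] 44.2
[241. 168.] 75 [576.7  41.9] [49.4 51. ] 44.2
[241. 168.] 85 [574.9  41.4] [48.9 50.5] 44.2
[241. 168.] 95 [573.1  40.8] [48.4 50. ] 44.2
[281. 173.] 52 [566.9 -67.8] [81.9 80.1] 83.9
[281. 173.] 60 [565.5 -67.4] [81.3 79.4] 83.9
[281. 173.] 75 [563.  -66.7] [80.1 78.2] 83.9
[281. 173.] 85 [561.3 -66.1] [79.3 77.5] 83.9
[281. 173.] 95 [559.6 -65.6] [78.5 76.7] 83.9
[203. 166.] 52 [590.1 153.1] [82.9 80.6] 88.7
[203. 166.] 60 [588.6 151.8] [82.2 80. ] 88.7
[203. 166.] 75 [585.7 149.3] [81.  78.8] 88.7
[203. 166.] 85 [583.7 147.7] [80.2 78. ] 88.7
[203. 166.] 95 [581.8 146. ] [79.4 77.2] 88.7
[284. 140.] 52 [661.3 -78.3] [81.5 39.9] 83.7
[284. 140.] 60 [659.2 -77.8] [80.9 39.6] 83.7
[284. 140.] 75 [655.2 -76.9] [79.7 39. ] 83.7
[284. 140.] 85 [652.6 -76.3] [78.9 38.6] 83.7
[284. 140.] 95 [650.  -75.6] [78.1 38.2] 83.7
[476. 256.] 52 [ 377.5 -576.6] [217.  620.4] 84.1
[476. 256.] 60 [ 377.7 -572.2] [215.3 615.5] 84.1
[476. 256.] 75 [ 377.9 -563.9] [212.1 606.4] 84.1
[476. 256.] 85 [ 378.1 -558.4] [210.  600.3] 84.1
[476. 256.] 95 [ 378.2 -552.9] [207.8 594.2] 84.1
[468. 129.] 52 [ 675.9 -620.8] [197.6 267.4] 65.3
[468. 129.] 60 [ 673.7 -616. ] [196.1 265.3] 65.3
[468. 129.] 75 [ 669.5 -607.1] [193.1 261.4] 65.3
[468. 129.] 85 [ 666.7 -601.2] [191.2 258.7] 65.3
[468. 129.] 95 [ 664.  -595.2] [189.3 256.1] 65.3
[438. 119.] 52 [ 706.4 -516.7] [ 28.7 304.6] 63.4
[438. 119.] 60 [ 703.9 -512.8] [ 28.5 302.2] 63.4
[438. 119.] 75 [ 699.3 -505.4] [ 28.  297.7] 63.4
[438. 119.] 85 [ 696.2 -500.5] [ 27.8 294.7] 63.4
[438. 119.] 95 [ 693.2 -495.6] [ 27.5 291.7] 63.4
```

View pics/top9z.png

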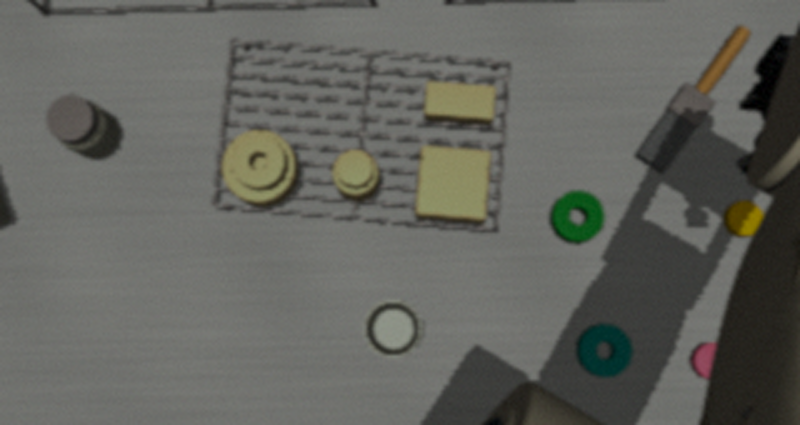

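View pics/side9.png

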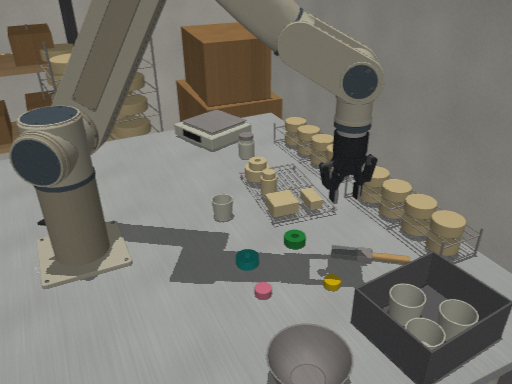

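Run:
```python
from meas import *
print('disc',ray('top',(357/2.5+99.7,170/2.5+99.7),95).round(1),'ring',ray('top',(261/2.5+99.7,163/2.5+99.7),85).round(1))
t=cv2.imread('pics/top9.png'); cv2.imwrite('pics/top9d.png',cv2.convertScaleAbs(cv2.resize(t[145:190,185:265],None,fx=9,fy=9,interpolation=cv2.INTER_CUBIC),alpha=1.5))
print(robot.get_state()['t'])
```

```text
disc [[574.4  37.4  95. ]] ring [[586.5 143.2  85. ]]
24.55
```

View pics/top9d.png

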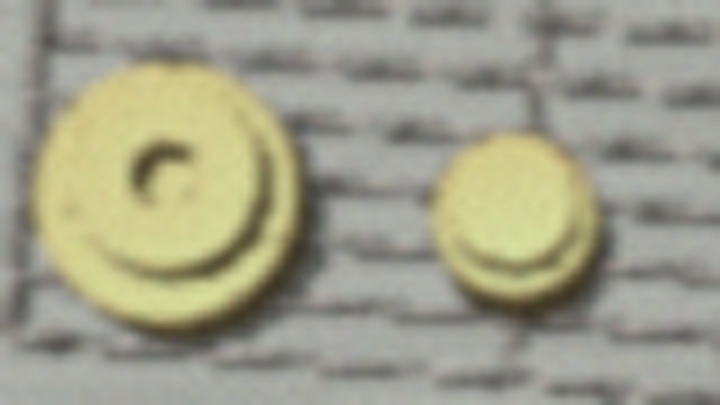

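Run:
```python
from meas import *
f=lambda x,y:(x/9+184.55,y/9+144.55)
print('disc',ray('top',f(511,200),95).round(1),'ring',ray('top',f(165,177),85).round(1),'drum',ray('top',f(517,222),75).round(1))
```

```text
disc [[577.   40.5  95. ]] ring [[588.5 146.6  85. ]] drum [[573.9  39.9  75. ]]
```

```bash
python3 -c "
from rig import robot
print(robot.job_done())"
```

```text
the job is handed in; nothing more can be done
None
```

I placed all four cheeses and handed the job in at about 24.6 s of the 93 s allowed. `job_done()` reports no verdict, so I don't know how it was judged.

My last checks, from the top camera and the earlier wrist pictures:

| Item | Measured | Allowed |
|---|---|---|
| Drum from the midpoint | under 1 mm | 15 mm |
| Disc centre from drum centre | about 1.5 mm (3 mm by a coarser reading) | 12 mm |
| Ring centre from wheel centre | about 4 mm | 14 mm |
| Brick, x from square centre | about 96 mm (gap about 36 mm) | 83 to 107 mm |
| Brick, sideways from square centre | about 1 mm | 15 mm |
| Brick angle to square | 0.2° | about 14° |

- **Left alone:** the square measured within 1 mm of its start position. In the last top picture the wheel, mould, jar and brush look unmoved. I did not measure the last three.
- **Contact:** at hand-in the gripper was holding nothing and was well clear of the tray. The largest force my checks showed was 12.6 N, while setting the brick down.
- **Disagreements:** the wrist and top cameras differed by 2–4 mm on the ring, disc and square. That is small against the tolerances.

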